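# Make up two field microscopy kits in enamel trays

### The arm

A 6-joint arm with a two-finger parallel gripper is mounted at the origin on the work surface. World frame = base frame: x ahead of the robot, y to its left, z up, the work surface at z = 0. Lengths are in mm, angles in rad, forces in N, time in s.
With the tool pointing down it reaches from about 275 to 875 mm from the base axis. Payload 12.5 kg.
Tool frame: the origin (TCP) lies between the finger pads; the fingertips stand 14 mm ahead of it and the grasp point (between the pads) lies 5 mm behind it; z points along the fingers, y is the line along which they close (so a half turn about z gives the same grasp; the last joint's range is limited). The gripper opens to 85 mm and grips with 20 to 120 N. Pads are 22 mm wide; open, the fingers measure 114 mm over their backs; the gripper's body (76 mm by 85 mm) begins 54 mm behind the grasp point. The pads swing forward as they close: fully open they stand 13 mm farther back than shut.
Start: joints at [-1.385, 0.351, 1.652, -0, 1.139, -0.085], TCP at [147.146, -529.936, 211.29] pointing down, gripper open.
Joint ranges: [-2.75, 2.75], [-0.79, 2.1], [0.01, 2.65], [-1.57, 4.71], [0.07, 3.14], [-2.87, 2.87]. Speed limits (rad/s): [2.22, 2.22, 2.79, 3.14, 3.14, 3.14].

### API

Orientations are given as a unit quaternion [x, y, z, w].
In Python, from workcell import env gives the robot as it stands.
- The arm moves only by the tool send_rows, never from a script. Its argument "motion" is a list of rows, each a list of 4 numbers: the shift along the tool's x, y, z in m, then the turn about the tool's z in degrees. In form: [[x, y, z, turn], ...]. A call has 1 to 12 rows; each row shifts and turns the commanded pose from where the row before left it, along the tool's axes as they then stand; what a row does not reach is not made up. A row lasts 1/10 s, in which the tool goes at most 50 mm and 8.59 degrees, less where a joint would pass 70% of its speed; a pose out of reach is approached as far as the arm can. A call with a gripper value outside its range is refused whole. "jaw" is the closure in counts, from 0 (fully open) to 255 (shut), set as the call begins (left out, the last holds). The fingers move at their own pace and stop on an object; "grip_force" is the grip in N (left out, the last holds). Time passes only in rows, so rows that do not move let the fingers close. It gives the time, the measured TCP pose, the force, the opening and the grip force at its end, in the units of the state.
- env.get_obs(): the state, without advancing time (a new reading comes with each control period).
- env.capture(name): name is "scene" or "top" or "wrist"; returns a dict with "color" (384x512x3 uint8, red, green, blue), "K" (3x3 intrinsics, pixels), "D" ([k1, k2, p1, p2, k3] as OpenCV has them; the pictures are not rectified), "R" (3x3) and "t" (3): a world point X has camera coordinates R X + t. Camera axes: x right, y down, z forward; pixel columns grow to the right and rows downward; lengths in mm; the calibration is good to about 2 mm. A picture is of the moment at which its call begins. There is no depth.
- env.hand_in(): hands the job in; it is judged then, once.
The state is a dict: "time": time; "joint_pos": joint angles; "dq": joint speeds; "tau": joint torques, N m; "tool_pos": TCP position; "orientation": TCP orientation; "force": force on the tool from outside, world axes, zero at the start; "moment": the same for the moment, N m; "finger_gap": opening from 0.0 (shut) to 1.0 (fully open); "grasp_force": force on a finger pad.
Only numpy, scipy, OpenCV 4.12 (cv2) and the standard library are available. Lean on these libraries where they do the work, as an engineer would, in place of code of your own. Each camera call takes 0.05 s, during which the arm holds its last target. There are 200 camera calls.

### The job

Make up the two field kits from the stock in the middle of the table, everything standing upright on the floor of its pocket and one thing to a pocket. The short two-pocket tray gets the wide sample jar and one specimen vial, either way round; the long three-pocket tray gets the slide box in its long pocket, and the eyepiece and the other vial in its two small pockets, either way round. Leave the narrow jar standing where it is in the stock, and let go of everything at the end.

Things in the scene. Friction and masses are not known exactly. Their poses are not given: they have to be found in the camera images.
- vial_a: capped specimen vial, one of two alike: an upright clear glass cylinder 26 mm in diameter with a white cap of the same diameter, 62 mm tall overall, about 30 g. Origin: centre of its underside, z up. It stands loose in the stock.
- vial_b: capped specimen vial, one of two alike: an upright clear glass cylinder 26 mm in diameter with a white cap of the same diameter, 62 mm tall overall, about 30 g. Origin: centre of its underside, z up. It stands loose in the stock.
- wide_jar: the wide sample jar: an upright clear glass cylinder with a white cap, 50 mm in diameter (cap the same), 60 mm tall, about 110 g. Origin: centre of its underside, z up. The widest round thing of the stock.
- narrow_jar: the narrow sample jar: like the wide one but 37 mm in diameter, 60 mm tall. Origin: centre of its underside, z up. It belongs to no kit and stays where it stands.
- slide_box: microscope slide box: closed grey plastic block 80 mm long (its x axis), 36 mm wide (y), 46 mm tall (z), with a paper label on top, about 100 g. Origin: centre of its underside. Its long side starts within 0.5 rad of the world x axis; either end may point either way in the tray.
- eyepiece: microscope eyepiece standing upright: black cylinder 34 mm in diameter and 46 mm tall, on top of it a thinner steel tube 24 mm in diameter and 12 mm tall (58 mm overall), about 90 g. Origin: centre of its underside, z up. Grip it by the black cylinder.
- short_tray: two-pocket tray, white enamel, blue rim, fixed: 148 mm long (x), 76 mm wide (y), walls 4 mm thick, 16 mm high (rim bead to 19 mm), floor 4 mm thick. Origin: centre of its underside. A cross wall makes two pockets 68 x 68 mm, centred at x = -36 and +36 mm, y = 0. Stands left or right of the stock, its x axis within 0.35 rad of world x.
- long_tray: three-pocket tray, white enamel, blue rim, fixed: 224 mm long (x), 68 mm wide (y); walls, floor and rim as the short tray. Origin: centre of its underside. Pockets in a row, 60 mm wide in y, centred on y = 0: long pocket, 100 mm long, at x = -58 mm (the end nearer the robot); small pockets, 54 mm long, at x = +23 and +81 mm. Other side of the stock, x axis within 0.35 rad of world x.
Mind the look-alikes: they are no part of the job. Leave any blue or turquoise look-alike of the vial_a alone. What is shaped like the vial_b but green is not meant.

How it is judged:
By the outcome, as a careful person would: the job done as asked, in the order asked, and still so for the second after the job is handed in, with the robot touching nothing.
It also fails if it takes over 125 s, if anything falls off the work surface, if the arm or the gripper's body presses on something with over 40 N, if the wrist force passes 120 N, or if a joint passes its speed limit or range.

## Working session

There is one attempt and no reset: what is moved stays moved. The work goes in short steps, Python scripts to look and compute and a tool call to move; the robot and the scene stay as the last step left them, time stands still between calls to the robot, and variables do not carry over. Pictures are saved under pics/ and viewed, at most 14 in all, crops included, and the job is handed in when it is done.

Besides the shell and the picture viewer there is one more tool, called after "Call:" as name(argument=value, ...), one argument or row to a line, values as JSON. send_rows: Moves the arm, as the interface text tells. Its arguments: {"type":"object","properties":{"motion":{"type":"array"},"jaw":{"type":"number"},"grip_force":{"type":"number"}},"required":["motion"]}

```bash
mkdir -p pics; python3 - <<'E'
from workcell import env
import cv2,numpy as np
o=env.get_obs();print({k:np.round(v,3) for k,v in o.items()})
for n in("top","scene"):
    c=env.capture(n);cv2.imwrite(f"pics/{n}0.png",cv2.resize(c["color"][...,::-1],(800,600),interpolation=cv2.INTER_CUBIC))
    np.savez(f"{n}0.npz",**c);print(n,c["K"],c["D"],-c["R"].T@c["t"],c["R"])
E
```

```text
{'time': np.float64(0.0), 'joint_pos': array([-1.385,  0.351,  1.652, -0.   ,  1.139, -0.085]), 'dq': array([ 0.001, -0.001, -0.   ,  0.002,  0.002, -0.002]), 'tau': array([-1.0000e-03, -5.0610e+01, -2.9141e+01, -0.0000e+00,  4.0000e-03,
        0.0000e+00]), 'tool_pos': array([ 147.09 , -529.597,  210.762]), 'orientation': array([ 0.991,  0.135, -0.   , -0.001]), 'force': array([0.118, 0.069, 0.181]), 'moment': array([ 0.003,  0.024, -0.014]), 'grasp_force': np.float64(0.0), 'finger_gap': np.float64(1.001)}
top [[432.60354782   0.         256.60458506]
 [  0.         432.60354782 192.01532428]
 [  0.           0.           1.        ]] [-0.02626706  0.          0.          0.          0.        ] [ 342.53996774  -13.11598113 1134.57728964] [[ 0.01948411 -0.99968525 -0.01580387]
 [-0.98814924 -0.01684733 -0.15256885]
 [ 0.15225458  0.01858925 -0.98816648]]
scene [[388.86122499   0.         257.22737352]
 [  0.         388.86122499 191.60491982]
 [  0.           0.           1.        ]] [0.03141436 0.         0.         0.         0.        ] [1032.1495987   292.55993732  597.41519892] [[-0.4807694   0.87664837  0.01866569]
 [ 0.59204893  0.34024512 -0.73055549]
 [-0.64679119 -0.34017773 -0.68259817]]
```

View pics/top0.png

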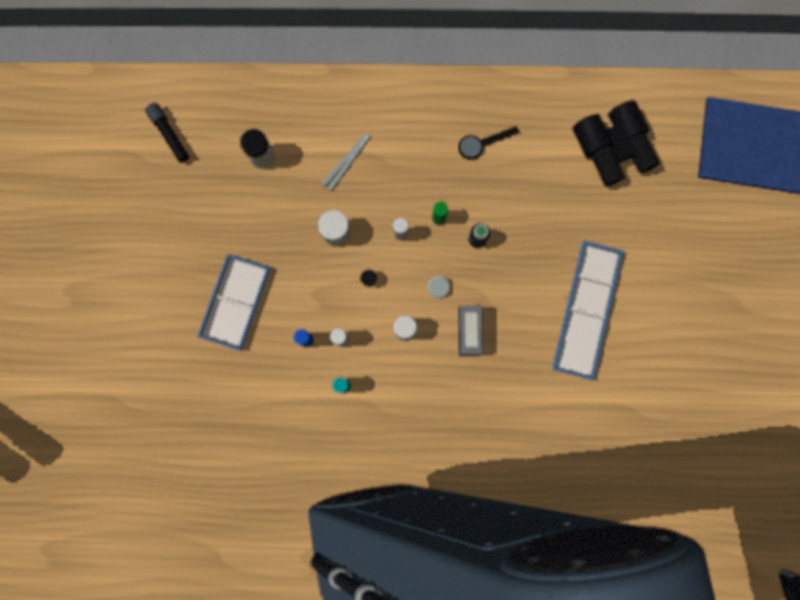

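View pics/scene0.png

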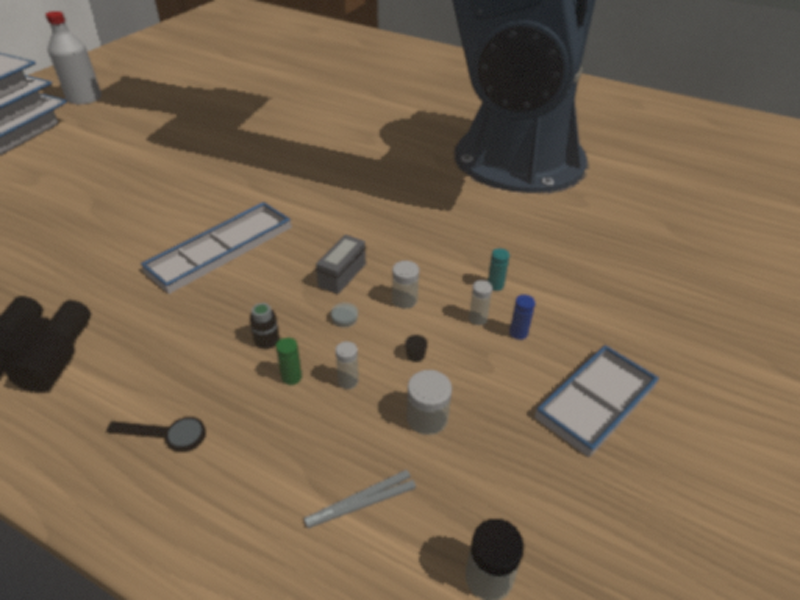

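The top picture (800x600 view) shows these candidates:
- **Wide jar:** the widest white cap is at (333,226). The black-capped jar at (255,143) is a look-alike outside the stock.
- **Vials:** white caps are at (400,226) and (338,337). The decoys are green (441,211), blue (302,337) and teal (341,385).
- **Narrow jar:** (405,327).
- **Slide box:** (470,331).
- **Eyepiece:** (480,234). The small black cap at (369,278) and the glass disc at (438,287) are not it.
- **Trays:** short tray at (236,302), long tray at (590,310).

In the scene view the eyepiece is at (264,325), the wide jar at (429,402) and the vials at (347,365) and (481,302).

```bash
cat > h.py <<'E'
import cv2,numpy as np
def ray(c,px,z):
    u=cv2.undistortPoints(np.array(px,float).reshape(-1,1,2),c["K"],c["D"]).reshape(-1,2)
    C=-c["R"].T@c["t"]; d=np.c_[u,np.ones(len(u))]@c["R"]
    return (C+d*((z-C[2])/d[:,2])[:,None])[:,:2]
def proj(c,P):
    return cv2.projectPoints(np.array(P,float).reshape(-1,1,3),cv2.Rodrigues(c["R"])[0],c["t"],c["K"],c["D"])[0].reshape(-1,2)
def to_tool(o,xy,yaw=None):
    """shift to world xy in tool axes (mm); world yaw of tool x (deg)"""
    q=o["orientation"]; a=2*np.arctan2(q[1],q[0]); d=np.array(xy)-o["tool_pos"][:2]
    return np.round([d@[np.cos(a),np.sin(a)], d@[np.sin(a),-np.cos(a)]],1), round(np.degrees(a),1)
E
python3 - <<'E'
from h import *
c=dict(np.load("top0.npz")); im=c["color"]; S=1.5625
cv2.imwrite("pics/crop0.png",cv2.resize(im[120:256,120:410,::-1],(800,375),interpolation=cv2.INTER_CUBIC))
for n,u,v,z in [("wide",333,226,60),("vial1",400,226,62),("vial2",338,337,62),("narrow",405,327,60),("box",470,331,46),("eye",481,231,58),("blue",302,337,62),("teal",341,384,62),("green",441,209,62),("blackcap",369,277,25),("disc",438,287,15)]:
    print(n,np.round(ray(c,[[(u+.5)/S-.5,(v+.5)/S-.5]],z)[0]))
# trays: white interior + blue rim
hsv=cv2.cvtColor(im,cv2.COLOR_RGB2HSV)
m=((hsv[...,0]>95)&(hsv[...,0]<130)&(hsv[...,1]>70)|((hsv[...,1]<45)&(hsv[...,2]>150))).astype(np.uint8)
m[:140]=0;m[260:]=0
n,l,st,ce=cv2.connectedComponentsWithStats(m)
for i in range(1,n):
    if st[i,4]>600:
        pts=np.argwhere(l==i)[:,::-1]; w=ray(c,pts,19).astype(np.float32); r=cv2.minAreaRect(w);print(st[i],r)
bx=np.array([[458,306],[482,306],[481,355],[459,355]])/S
print("box",ray(c,bx,46))
E
```

```text
wide [629. 121.]
vial1 [631.  11.]
vial2 [447. 107.]
narrow [465.   0.]
box [ 462. -105.]
eye [ 625. -121.]
blue [446. 164.]
teal [372. 100.]
green [660. -55.]
blackcap [552.  62.]
disc [539. -53.]
[ 354  155   44   87 1923] ((504.99188232421875, -303.39483642578125), (68.38822937011719, 221.14356994628906), 75.7467269897461)
[ 128  164   44   60 1254] ((507.7438049316406, 288.8750915527344), (75.26900482177734, 145.43617248535156), 73.2265853881836)
box [[ 502.01881213  -85.57900623]
 [ 502.68683734 -124.54399656]
 [ 423.06168083 -123.05778208]
 [ 422.42884882  -87.72831302]]
```

View pics/crop0.png

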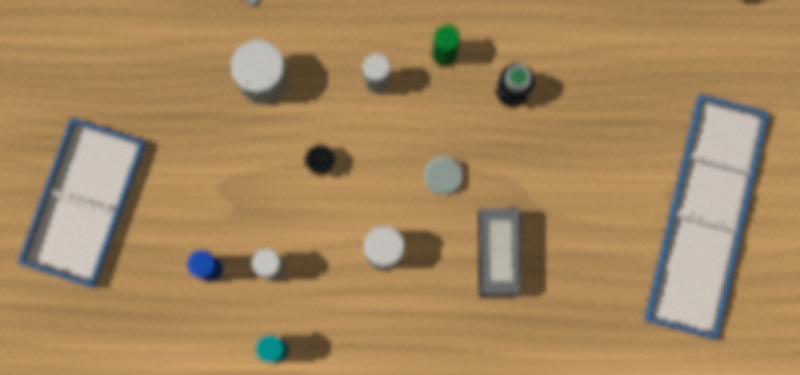

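The crop confirms the picks: wide jar (257,67), vials (376,68) and (266,263), eyepiece with its steel tube at (517,78), and box (499,252). The narrow jar at (384,246) stays. Sizes and tray dimensions fit, so I start moving.

Call:
send_rows(
  motion=[
    [0,0,0,8.1],
    [0,0,0,8.1],
    [0,0,0,8.1],
    [0,0,0,8.1],
    [0.014,-0.04,0,0],
    [0.014,-0.04,0,0],
    [0.014,-0.04,0,0],
    [0.014,-0.04,0,0],
    [0.014,-0.04,0,0],
    [0.014,-0.04,0,0],
    [0.014,-0.04,0,0],
    [0.014,-0.04,0,0],
  ],
  jaw=0,
  grip_force=30,
)

```text
time: 1.3
tool_pos: [347.9, -254.7, 211.3]
orientation: [0.989, -0.147, -0.0, -0.0]
force: [1.2, -0.5, -0.8]
finger_gap: 1.002
grasp_force: 0.0
```

Call:
send_rows(
  motion=[
    [0.014,-0.04,0,0],
    [0.014,-0.04,0,0],
    [0.014,-0.04,0,0],
    [0.014,-0.04,0,0],
    [0.014,-0.04,0,0],
    [0.014,-0.04,0,0],
    [0.014,-0.04,0,0],
    [0.014,-0.04,0,0],
    [0.014,-0.04,0,0],
    [0.014,-0.04,0,0],
    [0,0,0,0],
  ],
)

```text
time: 2.4
tool_pos: [598.9, 89.4, 210.5]
orientation: [0.989, -0.145, -0.0, -0.0]
force: [-0.1, -0.4, -0.7]
finger_gap: 0.997
grasp_force: 0.0
```

```bash
python3 - <<'E'
from workcell import env
from h import *
o=env.get_obs();print(o["time"],o["tool_pos"],to_tool(o,(629,121)))
c=env.capture("wrist");np.savez("w0.npz",**c);print(-c["R"].T@c["t"],c["R"],c["K"])
cv2.imwrite("pics/w0.png",c["color"][...,::-1])
for n,p in dict(wide=(629,121,60),v1=(631,11,62),eye=(625,-121,58)).items(): print(n,proj(c,[p]))
E
```

```text
2.4 [598.91923157  89.35833627 210.47289947] (array([ 19.7, -39. ]), np.float64(-16.7))
[672.45854293  67.26456564 373.89060837] [[-2.87834901e-01 -9.57679967e-01 -3.88111255e-04]
 [-9.12285880e-01  2.74068173e-01  3.04337165e-01]
 [-2.91351238e-01  8.79529263e-02 -9.52564297e-01]] [[266.2029314    0.         256.13322509]
 [  0.         266.2029314  192.27036165]
 [  0.           0.           1.        ]]
wide [[223.47934465 157.66203063]]
v1 [[313.73007481 128.9254404 ]]
eye [[427.8265284   99.87834166]]
```

View pics/w0.png

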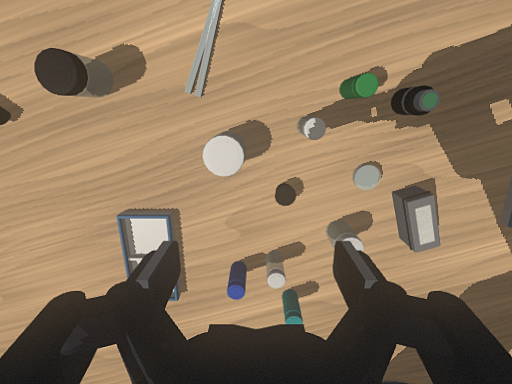

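The wrist view shows the wide jar cap at (223,155), vial 1 at (313,128) and the eyepiece tube at (427,99). All are within 3 px of prediction. Next I grasp the wide jar.

Call:
send_rows(
  motion=[
    [0.011,-0.0195,0,0],
    [0.011,-0.0195,0,0],
    [0,0,0.045,0],
    [0,0,0.045,0],
    [0,0,0.045,0],
    [0,0,0.042,0],
    [0,0,0,0],
  ],
)

```text
time: 3.15
tool_pos: [625.7, 115.4, 29.0]
orientation: [0.989, -0.147, -0.005, 0.001]
force: [-0.5, 0.1, 1.5]
finger_gap: 1.003
grasp_force: 0.0
```

Call:
send_rows(
  motion=[
    [0,0,0,0],
    [0,0,0,0],
    [0,0,0,0],
    [0,0,0,0],
    [0,0,0,0],
    [0,0,0,0],
    [0,0,0,0],
    [0,0,0,0],
  ],
  jaw=255,
  grip_force=30,
)

```text
time: 3.95
tool_pos: [640.5, 122.8, 47.9]
orientation: [0.989, -0.147, 0.013, -0.007]
force: [2.1, 28.0, 66.1]
finger_gap: 0.002
grasp_force: 32.9
```

```bash
python3 - <<'E'
from workcell import env
from h import *
c=env.capture("wrist")
cv2.imwrite("pics/w1.png",c["color"][...,::-1])
o=env.get_obs();print({k:np.round(v,3) for k,v in o.items()})
print(proj(c,[o["tool_pos"]]))
E
```

```text
{'time': np.float64(4.0), 'joint_pos': array([0.115, 0.708, 1.509, 0.008, 0.895, 1.976]), 'dq': array([-0.002,  0.   ,  0.001, -0.001, -0.002, -0.001]), 'tau': array([-17.638, -21.878,  -0.271,  -6.015,   1.608,  -0.029]), 'tool_pos': array([640.52 , 122.769,  47.858]), 'orientation': array([ 0.989, -0.147,  0.013, -0.007]), 'force': array([ 2.044, 27.355, 65.876]), 'moment': array([ 5.17 , -0.447,  0.048]), 'grasp_force': np.float64(32.952), 'finger_gap': np.float64(0.005)}
[[256.29030968 227.0725121 ]]
```

View pics/w1.png

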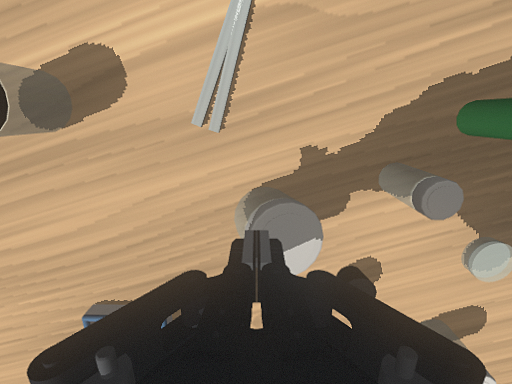

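The fingers shut without holding the jar. The cap is at (287,235), leaning beside or under the tips. I lift straight up to release it and look again.

Call:
send_rows(
  motion=[
    [0,0,-0.02,0],
    [0,0,-0.02,0],
    [0,0,-0.03,0],
    [0,0,-0.04,0],
    [0,0,-0.04,0],
    [0,0,-0.03,0],
    [0,0,0,0],
    [0,0,0,0],
  ],
)

```text
time: 4.8
tool_pos: [630.1, 116.8, 216.2]
orientation: [0.989, -0.147, 0.001, -0.0]
force: [0.2, -0.4, 0.0]
finger_gap: -0.0
grasp_force: 0.0
```

```bash
python3 - <<'E'
from workcell import env
from h import *
c=env.capture("wrist");np.savez("w2.npz",**c)
a=c["color"][...,::-1]
t=env.capture("scene")["color"][...,::-1]
cv2.imwrite("pics/w2.png",cv2.resize(np.hstack([a[:300,100:450],t[200:350,150:350][:, :].repeat(2,0).repeat(2,1)]),(800,320)))
o=env.get_obs();print(o["time"],o["tool_pos"],o["force"],o["orientation"])
E
```

```text
4.9 [629.33227403 116.6948678  213.99694582] [-0.51093977  0.96941937  0.1157513 ] [ 9.89165299e-01 -1.46805633e-01 -3.31035701e-04  8.50342780e-05]
```

View pics/w2.png

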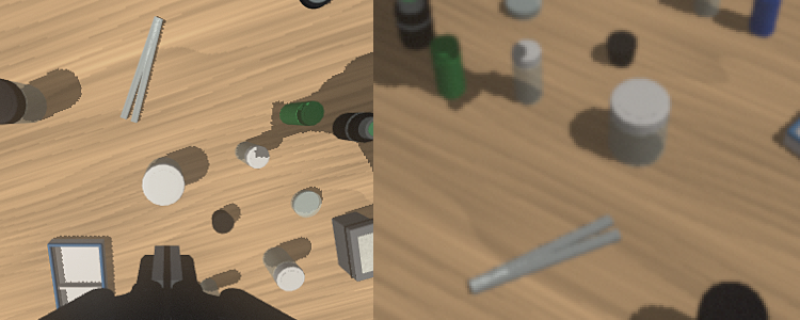

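```bash
python3 - <<'E'
from workcell import env
from h import *
c=dict(np.load("w2.npz"));o=env.get_obs()
h=cv2.cvtColor(c["color"],cv2.COLOR_RGB2HSV)
m=((h[...,1]<40)&(h[...,2]>150)).astype(np.uint8);n,l,st,ce=cv2.connectedComponentsWithStats(m)
for i in range(1,n):
    if st[i,4]>150: print(st[i],ce[i],ray(c,[ce[i]],61)[0])
w=ray(c,[[252.8,173.4]],60)[0];print(w,to_tool(o,w),proj(c,[o["tool_pos"],o["tool_pos"]-[0,0,14]]))
t=env.capture("top");np.savez("t2.npz",**t)
h=cv2.cvtColor(t["color"],cv2.COLOR_RGB2HSV)
m=((h[...,1]<45)&(h[...,2]>140)).astype(np.uint8);n,l,st,ce=cv2.connectedComponentsWithStats(m)
for i in range(1,n):
    if st[i,4]>25 and 120<ce[i][1]<260: print(st[i],ce[i],ray(t,[ce[i]],60)[0])
E
```

```text
[ 213   15   39  100 1082] [233.34011091  66.74306839] [752.10240298 106.0211606 ]
[330 138  22  20 244] [339.39344262 149.09836066] [629.57018645  12.99164949]
[ 233  154   40   39 1207] [252.66114333 172.85915493] [631.83505268 120.90900554]
[375 180  26  23 432] [387.25231481 190.68518519] [560.74021257 -34.36597538]
[435 218  19  38 538] [444.36988848 236.67286245] [473.90793912 -98.71459091]
[ 157  231   38   34 1181] [176.00254022 247.21337849] [563.76951053 249.98953785]
[359 250  27  23 464] [371.9762931 260.9375   ] [465.81383468   0.63565632]
[156 269  39  15 249] [171.26907631 273.18473896] [527.81145378 271.81966247]
[630.90881242 121.02941853] (array([ 0.2, -4.6]), np.float64(-16.9)) [[256.65977827 226.62613025]
 [256.64098151 218.50273633]]
[251 140  10  10  71] [255.42253521 144.57746479] [630.81520208  12.51497873]
[367 158  29  44 848] [381.2759434  179.33018868] [ 545.79050064 -306.32456358]
[274 177  14  13 143] [280.39160839 183.16783217] [531.68320642 -52.39654001]
[295 196  13  30 346] [300.91907514 209.61560694] [ 465.57304196 -104.31911425]
[358 200  26  39 693] [370.78354978 219.10533911] [ 444.86697008 -277.84829347]
[252 202  15  15 176] [258.92045455 209.0625    ] [465.11983801   0.47313928]
```

The jar is upright at (631.5,121). The error was about 4.6 mm along tool y, and one finger probably hit first. I re-centre, descend gently and close in stages.

Call:
send_rows(
  motion=[
    [0.001,-0.0048,0,0],
    [0,0,0,0],
    [0,0,0,0],
    [0,0,0,0],
    [0,0,0.03,0],
    [0,0,0.03,0],
    [0,0,0.03,0],
    [0,0,0.03,0],
    [0,0,0.02,0],
    [0,0,0,0],
    [0,0,0,0],
    [0,0,0,0],
  ],
  jaw=0,
)

```text
time: 6.15
tool_pos: [633.0, 121.2, 75.9]
orientation: [0.989, -0.147, 0.001, -0.0]
force: [-0.4, -0.5, 0.7]
finger_gap: 0.995
grasp_force: 0.0
```

```bash
python3 - <<'E'
from workcell import env
from h import *
o=env.get_obs();print(o["time"],o["tool_pos"],to_tool(o,(631.5,121)),o["finger_gap"],o["force"])
c=env.capture("wrist");cv2.imwrite("pics/w3.png",c["color"][...,::-1])
E
```

```text
6.15 [633.01923933 121.17858535  75.89997963] (array([-1.4,  0.6]), np.float64(-16.9)) 0.9954818540560426 [-0.40091392 -0.51913082  0.72142847]
```

View pics/w3.png

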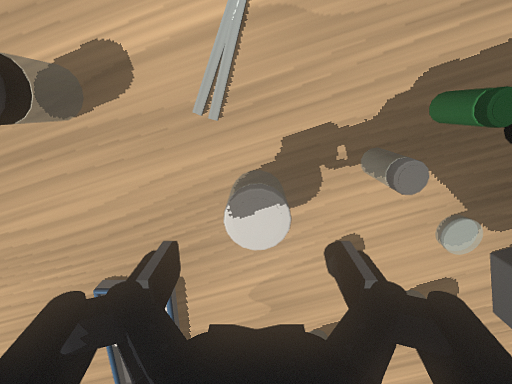

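The cap at (257,217) is centred between the fingers, yet the fingertips look farther back than stated. I check the tip height in the scene camera.

```bash
python3 - <<'E'
from workcell import env
from h import *
o=env.get_obs();c=env.capture("scene");np.savez("s3.npz",**c)
q=o["orientation"];a=2*np.arctan2(q[1],q[0]);X=np.array([np.cos(a),np.sin(a),0]);Y=np.array([np.sin(a),-np.cos(a),0]);Z=np.array([0,0,-1.])
T=o["tool_pos"]
im=c["color"][...,::-1].copy();u0,v0=[int(x) for x in proj(c,[T])[0]];x0,y0=u0-70,v0-70
big=cv2.resize(im[y0:y0+120,x0:x0+150],None,fx=5,fy=5,interpolation=cv2.INTER_CUBIC)
for P,col in [(T,(0,0,255)),(T+42*Y+Z,(0,255,0)),(T-42*Y+Z,(0,255,0)),(T+42*Y-14*Z,(255,255,0)),(T-42*Y-14*Z,(255,255,0))]:
    p=(proj(c,[P])[0]-[x0,y0]+.5)*5;cv2.drawMarker(big,tuple(int(v) for v in p),col,0,14,2)
cv2.imwrite("pics/s3.png",big);print(big.shape)
E
```

```text
(600, 750, 3)
```

View pics/s3.png

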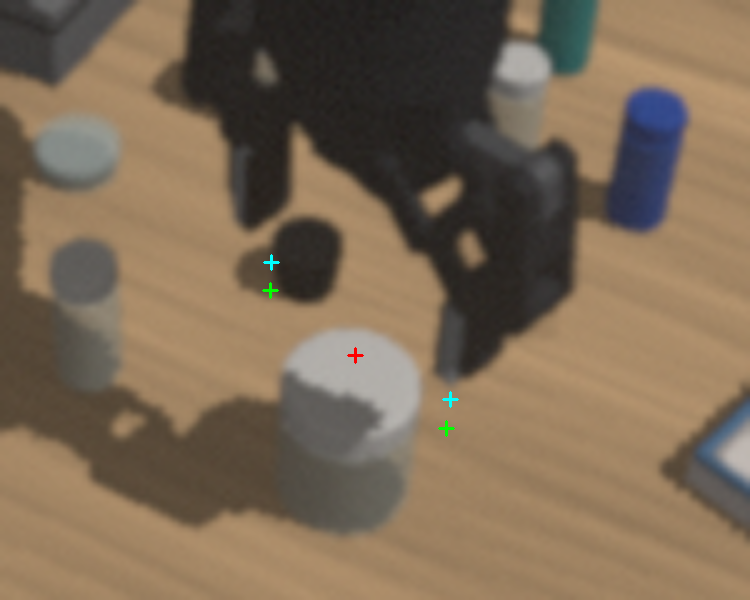

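The scene view shows the real tips at (450,378) and (255,228), against expected (446,428) and (270,290). The fingertips are therefore about 28 mm farther back than documented. That explains why the fingers closed over the cap, so from now on I go about 28 mm lower.

Call:
send_rows(
  motion=[
    [-0.001,0,0.02,0],
    [0,0,0.02,0],
    [0,0,0.02,0],
    [0,0,0.011,0],
    [0,0,0,0],
    [0,0,0,0],
  ],
  jaw=0,
)

```text
time: 6.85
tool_pos: [631.7, 121.4, 4.2]
orientation: [0.989, -0.147, 0.001, -0.0]
force: [0.1, 0.3, -0.1]
finger_gap: 1.004
grasp_force: 0.0
```

Call:
send_rows(
  motion=[
    [0,0,0,0],
    [0,0,0,0],
    [0,0,0,0],
    [0,0,0,0],
  ],
  jaw=90,
)

```text
time: 7.25
tool_pos: [631.3, 121.4, 3.6]
orientation: [0.989, -0.147, 0.0, -0.0]
force: [-0.0, -0.5, -0.1]
finger_gap: 0.648
grasp_force: 0.0
```

Call:
send_rows(
  motion=[
    [0,0,0,0],
    [0,0,0,0],
    [0,0,0,0],
  ],
  jaw=140,
)

```text
time: 7.55
tool_pos: [631.3, 121.4, 3.7]
orientation: [0.989, -0.147, 0.0, -0.0]
force: [-1.4, -0.7, 6.4]
finger_gap: 0.579
grasp_force: 31.2
```

Gripped, with the gap showing 49 mm. I lift and carry it to the far pocket of the short tray.

Call:
send_rows(
  motion=[
    [0,0,-0.01,0],
    [0,0,-0.03,0],
    [0,0,-0.04,0],
    [0,0,-0.02,0],
    [-0.0262,-0.0249,0,0],
    [-0.0262,-0.0249,0,0],
    [-0.0262,-0.0249,0,0],
    [-0.0262,-0.0249,0,0],
    [-0.0262,-0.0249,0,0],
    [0,0,0,0],
    [0,0,0,0],
    [0,0,0,0],
  ],
  jaw=255,
)

```text
time: 8.75
tool_pos: [542.4, 277.9, 103.5]
orientation: [0.989, -0.147, 0.0, 0.0]
force: [0.6, -0.2, -1.8]
finger_gap: 0.579
grasp_force: 31.6
```

```bash
python3 - <<'E'
from workcell import env
from h import *
o=env.get_obs();c=env.capture("wrist");np.savez("w4.npz",**c)
print(o["tool_pos"],o["finger_gap"],to_tool(o,(542,278.5)))
im=c["color"][...,::-1].copy()
u=np.array([np.cos(np.radians(-16.8)),np.sin(np.radians(-16.8))]);v=np.array([-u[1],u[0]])
for a,b in [(-74,-38),(74,-38),(74,38),(-74,38),(0,-38),(0,38)]:
    p=proj(c,[[*(np.array([508,289])+a*u+b*v),19]])[0];cv2.drawMarker(im,tuple(int(round(x)) for x in p),(0,0,255),0,8,1)
cv2.imwrite("pics/w4.png",cv2.resize(im,(768,576)))
E
```

```text
[542.40629436 277.87872326 103.47186395] 0.5786223475848927 (array([-0.6, -0.5]), np.float64(-16.9))
```

View pics/w4.png

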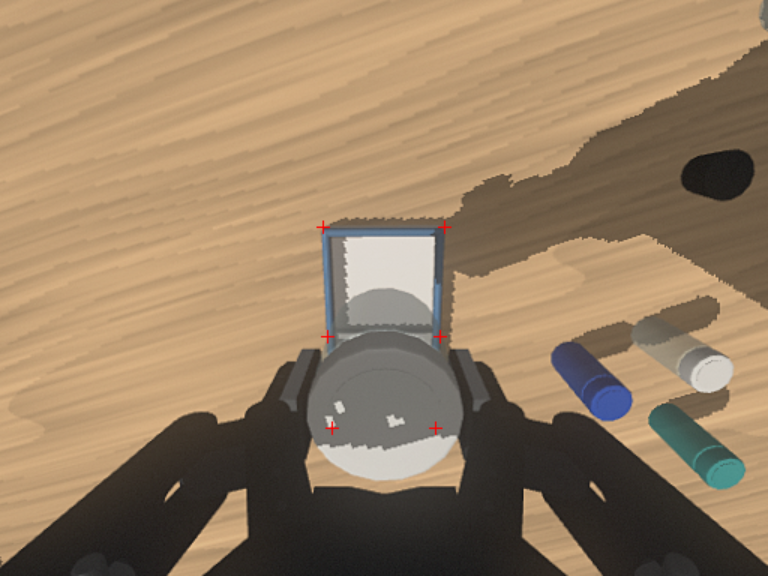

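The jar is held upright at (385,400), and the tray markers agree with the rim to within about 2 mm. I lower and release.

Call:
send_rows(
  motion=[
    [0,0,0.03,0],
    [0,0,0.03,0],
    [0,0,0.02,0],
    [0,0,0.01,0],
    [0,0,0.005,0],
    [0,0,0,0],
    [0,0,0,0],
  ],
)

```text
time: 9.5
tool_pos: [542.7, 278.6, 9.2]
orientation: [0.989, -0.147, 0.001, -0.0]
force: [0.1, -0.4, -0.8]
finger_gap: 0.577
grasp_force: 31.6
```

Call:
send_rows(
  motion=[
    [0,0,0,0],
    [0,0,0,0],
    [0,0,0,0],
    [0,0,-0.02,0],
    [0,0,-0.03,0],
    [0,0,-0.04,0],
    [0,0,-0.03,0],
    [0,0,0,0],
  ],
  jaw=60,
)

```text
time: 10.3
tool_pos: [544.0, 279.5, 132.9]
orientation: [0.989, -0.147, 0.003, -0.002]
force: [1.0, -0.3, 0.5]
finger_gap: 0.767
grasp_force: 0.0
```

```bash
python3 - <<'E'
from workcell import env
from h import *
o=env.get_obs();c=env.capture("wrist");np.savez("w5.npz",**c)
print(o["time"],o["tool_pos"],to_tool(o,(630.5,12.5)))
a=c["color"][100:300,150:400,::-1];s=env.capture("scene")["color"][190:320,290:450,::-1]
cv2.imwrite("pics/w5.png",np.hstack([cv2.resize(a,(400,320)),cv2.resize(s,(394,320))]))
E
```

```text
10.3 [544.03321261 279.48269069 132.89441351] (array([160.2, 230.4]), np.float64(-16.9))
```

View pics/w5.png

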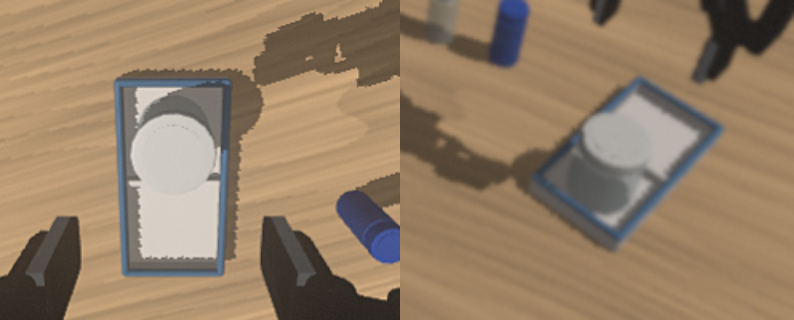

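The jar stands in the far pocket. Next is vial 1.

Call:
send_rows(
  motion=[
    [0.02,0.0289,0,0],
    [0.02,0.0289,0,0],
    [0.02,0.0289,0,0],
    [0.02,0.0289,0,0],
    [0.02,0.0289,0,0],
    [0.02,0.0289,0,0],
    [0.02,0.0289,0,0],
    [0.021,0.0289,0,0],
    [0,0,0,0],
    [0,0,0,0],
    [0,0,0,0],
  ],
  jaw=110,
)

```text
time: 11.5
tool_pos: [628.2, 11.5, 127.4]
orientation: [0.989, -0.147, -0.001, -0.0]
force: [-0.6, 0.1, 0.5]
finger_gap: 0.569
grasp_force: 0.0
```

```bash
cat > caps.py <<'E'
from workcell import env
from h import *
def caps(z=61,cam="wrist"):
    o=env.get_obs();c=env.capture(cam)
    h=cv2.cvtColor(c["color"],cv2.COLOR_RGB2HSV)
    m=((h[...,1]<40)&(h[...,2]>90)).astype(np.uint8);n,l,st,ce=cv2.connectedComponentsWithStats(m)
    print(o["time"],o["tool_pos"],o["finger_gap"])
    for i in range(1,n):
        if st[i,4]>150:
            w=ray(c,[ce[i]],z)[0];print(st[i],ce[i].round(),w.round(1),to_tool(o,w))
    return o,c
E
python3 -c "from caps import *;caps(62)"
```

```text
11.5 [628.18127337  11.46207155 127.3695776 ] 0.569087490130929
[ 105   18   38  127 1939] [126.  85.] [749.   84.4] (array([  94.5, -104.8]), np.float64(-16.9))
[389 144  26  26 222] [401. 156.] [ 626.6 -119.6] (array([ 36.5, 125.9]), np.float64(-16.9))
[243 176  28  29 627] [256. 191.] [633.    9.7] (array([5.1, 0.3]), np.float64(-16.9))
[317 222  33  29 675] [333. 235.] [569.2 -47.2] (array([-39.4,  73.3]), np.float64(-16.9))
[495 226  17  64 515] [505. 262.] [ 488.9 -206.8] (array([-70. , 249.3]), np.float64(-16.9))
[377 263  40  34 571] [402. 277.] [ 502.9 -105.3] (array([-86.1, 148.1]), np.float64(-16.9))
[ 40 273  68  20 445] [ 78. 277.] [597.6 209.4] (array([ -86.6, -180.5]), np.float64(-16.9))
[  24  283   73   65 2320] [ 58. 310.] [567.2 250.9] (array([-127.8, -211.5]), np.float64(-16.9))
[292 307  17  21 229] [300. 317.] [484.6   5.8] (array([-135.8,   47.1]), np.float64(-16.9))
```

Call:
send_rows(
  motion=[
    [0.004,0,0.01,0],
    [0,0,0.03,0],
    [0,0,0.03,0],
    [0,0,0.025,0],
    [0,0,0.02,0],
    [0,0,0.006,0],
    [0,0,0,0],
    [0,0,0,0],
    [0,0,0,0],
  ],
)

```text
time: 12.45
tool_pos: [633.4, 9.5, 8.4]
orientation: [0.989, -0.147, 0.001, -0.0]
force: [0.2, -0.5, -0.5]
finger_gap: 0.571
grasp_force: 0.0
```

Call:
send_rows(
  motion=[
    [0,0,0,0],
    [0,0,0,0],
    [0,0,0,0],
    [0,0,0,0],
    [0,0,0,0],
    [0,0,0,0],
  ],
  jaw=200,
)

```text
time: 13.05
tool_pos: [633.2, 9.4, 8.1]
orientation: [0.989, -0.147, 0.001, -0.0]
force: [-2.3, 0.8, 5.4]
finger_gap: 0.293
grasp_force: 29.3
```

Call:
send_rows(
  motion=[
    [0,0,-0.01,0],
    [0,0,-0.03,0],
    [0,0,-0.04,0],
    [0,0,-0.02,0],
    [-0.0264,-0.0257,0,0],
    [-0.0264,-0.0257,0,0],
    [-0.0264,-0.0257,0,0],
    [-0.0264,-0.0257,0,0],
    [-0.0264,-0.0257,0,0],
  ],
  jaw=255,
)

```text
time: 13.95
tool_pos: [542.9, 171.8, 107.9]
orientation: [0.989, -0.147, 0.0, -0.0]
force: [0.6, -0.0, -0.7]
finger_gap: 0.294
grasp_force: 29.5
```

Call:
send_rows(
  motion=[
    [-0.0264,-0.0257,0,0],
    [-0.0264,-0.0257,0,0],
    [-0.0264,-0.0257,0,0],
    [-0.0259,-0.0257,0,0],
    [0,0,0,0],
    [0,0,0,0],
    [0,0,0,0],
  ],
)

```text
time: 14.65
tool_pos: [473.5, 298.9, 107.6]
orientation: [0.989, -0.147, 0.0, -0.0]
force: [0.6, -0.4, 0.2]
finger_gap: 0.291
grasp_force: 29.6
```

Call:
send_rows(
  motion=[
    [0,0,0.03,0],
    [0,0,0.03,0],
    [0,0,0.02,0],
    [0,0,0.01,0],
    [0,0,0.005,0],
    [0,0,0,0],
    [0,0,0,0],
    [0,0,0,0],
  ],
)

```text
time: 15.45
tool_pos: [473.5, 299.6, 13.0]
orientation: [0.989, -0.147, 0.0, -0.0]
force: [0.1, -0.5, -0.9]
finger_gap: 0.295
grasp_force: 29.8
```

Call:
send_rows(
  motion=[
    [0,0,0,0],
    [0,0,0,0],
    [0,0,0,0],
    [0,0,-0.02,0],
    [0,0,-0.03,0],
    [0,0,-0.04,0],
    [0,0,-0.04,0],
    [0,0,0,0],
    [0,0,0,0],
  ],
  jaw=120,
)

```text
time: 16.35
tool_pos: [473.2, 299.7, 142.9]
orientation: [0.989, -0.147, 0.001, -0.0]
force: [-0.7, -0.6, -1.0]
finger_gap: 0.529
grasp_force: 0.0
```

```bash
python3 - <<'E'
from caps import *
o,c=caps(66)
for p in [(542,278.5,64),(473.5,299.5,66),(447,107,62)]: print(proj(c,[p]))
print(to_tool(o,(462,-105)),to_tool(o,(447,107)))
E
```

```text
16.35 [473.22081481 299.70888247 142.88440937] 0.5285553937914205
[ 224   80   65  128 7870] [256. 142.] [518.5 286. ] (array([47.3, -0. ]), np.float64(-16.9))
[502  95  10  29 207] [507. 110.] [482.   67.2] (array([ 75.9, 219.9]), np.float64(-16.9))
[414 143  62  29 830] [450. 156.] [455.  119.3] (array([ 34.9, 177.9]), np.float64(-16.9))
[491 351  21  14 183] [503. 358.] [184.3  74.3] (array([-211.1,  299.6]), np.float64(-16.9))
[[256.61571789 113.26364576]]
[[256.39827814 192.06266278]]
[[461.39958213 159.62926617]]
(array([106.8, 390.5]), np.float64(-16.9)) (array([ 30.9, 192. ]), np.float64(-16.9))
```

Call:
send_rows(
  motion=[
    [0.0107,0.039,0,0],
    [0.0107,0.039,0,0],
    [0.0107,0.039,0,0],
    [0.0107,0.039,0,0],
    [0.0107,0.039,0,0],
    [0.0107,0.039,0,0],
    [0.0107,0.039,0,0],
    [0.0107,0.039,0,0],
    [0.0107,0.039,0,0],
    [0.0107,0.039,0,0],
    [0,0,0,-8.4],
    [0,0,0,-8.4],
  ],
  jaw=70,
)

```text
time: 17.6
tool_pos: [461.2, -105.6, 140.8]
orientation: [1.0, 0.001, -0.001, -0.0]
force: [0.3, -0.5, 0.7]
finger_gap: 0.725
grasp_force: 0.0
```

Call:
send_rows(
  motion=[
    [0,0,0,0],
    [0,0,0,0],
    [0,0,0,0],
  ],
)

```text
time: 17.9
tool_pos: [461.9, -104.4, 141.8]
orientation: [1.0, -0.002, -0.0, -0.0]
force: [0.1, -0.9, -0.5]
finger_gap: 0.727
grasp_force: 0.0
```

```bash
python3 - <<'E'
from caps import *
o,c=caps(46);np.savez("w6.npz",**c)
h=cv2.cvtColor(c["color"],cv2.COLOR_RGB2HSV);print(proj(c,[(462,-105,46)]))
im=c["color"][...,::-1].copy()
for x,y in [(422,-87),(502,-87),(502,-123),(422,-123)]: cv2.drawMarker(im,tuple(int(v) for v in proj(c,[(x,y,46)])[0]),(0,0,255),0,8,1)
cv2.imwrite("pics/w6.png",cv2.resize(im,(768,576)))
E
```

```text
17.9 [ 461.91664399 -104.36900104  141.80544001] 0.7267697535952076
[263   0  29  14 193] [276.   6.] [ 620.6 -121.1] (array([158.7,  16.1]), np.float64(-0.2))
[ 370   19   89  206 1439] [415. 117.] [ 529.7 -254.4] (array([ 68.5, 149.7]), np.float64(-0.2))
[ 381   26  131  208 9997] [446. 127.] [ 520.6 -286.1] (array([ 59.5, 181.5]), np.float64(-0.2))
[191  89  36  36 983] [209. 107.] [539.4 -60.3] (array([ 77.3, -44.4]), np.float64(-0.2))
[ 241  146   36   75 2596] [259. 183.] [ 466.1 -107. ] (array([4.2, 2.6]), np.float64(-0.2))
[ 130  168   42   38 1186] [150. 186.] [462.7   4. ] (array([   0.3, -108.4]), np.float64(-0.2))
[ 30 191  33  27 646] [ 46. 204.] [444.2 116.8] (array([ -18.7, -221.1]), np.float64(-0.2))
[[257.12139057 186.5197018 ]]
```

View pics/w6.png

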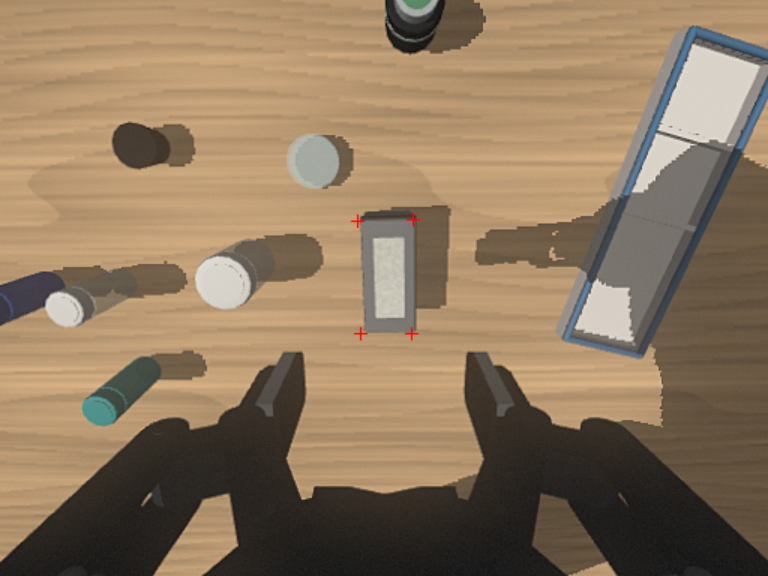

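The slide box top spans (362–415, 218–333), with its axis along world x. The markers are within 2 px, giving a centre of (463.5,-106.8).

Call:
send_rows(
  motion=[
    [0.0016,0.0024,0.02,0],
    [0,0,0.04,0],
    [0,0,0.04,0],
    [0,0,0.025,0],
    [0,0,0.0135,0],
    [0,0,0,0],
    [0,0,0,0],
    [0,0,0,0],
  ],
)

```text
time: 18.75
tool_pos: [464.6, -107.3, 5.0]
orientation: [1.0, -0.001, 0.001, 0.0]
force: [0.1, 0.2, 0.8]
finger_gap: 0.725
grasp_force: 0.0
```

Call:
send_rows(
  motion=[
    [0,0,0,0],
    [0,0,0,0],
    [0,0,0,0],
    [0,0,0,0],
    [0,0,0,0],
    [0,0,0,0],
  ],
  jaw=190,
)

```text
time: 19.35
tool_pos: [464.2, -107.3, 4.7]
orientation: [1.0, -0.001, 0.001, 0.0]
force: [-0.7, -0.4, 8.5]
finger_gap: 0.417
grasp_force: 29.6
```

Call:
send_rows(
  motion=[
    [0,0,-0.01,0],
    [0,0,-0.03,0],
    [0,0,-0.04,0],
    [0,0,-0.02,0],
    [0,0,0,7.1],
    [0,0,0,7.1],
    [0,0,0,0],
    [0,0,0,0],
  ],
  jaw=255,
)

```text
time: 20.15
tool_pos: [463.7, -107.1, 104.1]
orientation: [0.992, -0.123, 0.0, 0.0]
force: [-0.4, 0.4, 0.2]
finger_gap: 0.416
grasp_force: 30.9
```

```bash
python3 - <<'E'
from caps import *
c=dict(np.load("w6.npz"))
p=ray(c,np.array([[562,340],[643,357],[693,27]])/1.5,19);print(p)
d=p[2]-p[0];print(np.degrees(np.arctan2(d[1],d[0])),np.linalg.norm(d),np.linalg.norm(p[1]-p[0]))
u=d/np.linalg.norm(d);ctr=(p[0]+p[1])/2+112*u;print("ctr",ctr)
o,c=caps(19)
def rect(c,o):
    h=cv2.cvtColor(c["color"],cv2.COLOR_RGB2HSV)
    m=((h[...,0]>98)&(h[...,0]<125)&(h[...,1]>80)).astype(np.uint8)
    n,l,st,ce=cv2.connectedComponentsWithStats(m)
    for i in range(1,n):
        if st[i,4]>250: print(st[i],cv2.minAreaRect(ray(c,np.argwhere(l==i)[:,::-1],19).astype(np.float32)))
rect(c,o)
for q in [(449,-289),(527,-309),(583.5,-323)]: print(to_tool(o,q))
E
```

```text
[[ 403.87016722 -243.81911003]
 [ 388.41715721 -311.39932033]
 [ 619.59216381 -299.7168981 ]]
-14.526954576298204 222.84645504583509 69.32445703566646
ctr [ 504.56299342 -305.70278419]
20.15 [ 463.66896586 -107.07112841  104.12611384] 0.4164354630605534
[ 395    0   43  213 1657] [416. 100.] [ 509.8 -265. ] (array([ 83.1, 142. ]), np.float64(-14.1))
[  408     0   104   209 12521] [457. 100.] [ 501.  -301.3] (array([ 83.5, 179.3]), np.float64(-14.1))
[ 162  106   40   40 1202] [182. 125.] [539.5 -56.7] (array([ 61.3, -67.3]), np.float64(-14.1))
[ 219  189   73  134 7001] [256. 256.] [391.9 -88.8] (array([-74.1,  -0.3]), np.float64(-14.1))
[ 115  207   47   43 1525] [138. 228.] [453.1  21. ] (array([ -41.4, -121.6]), np.float64(-14.1))
[ 19 256  37  30 788] [ 37. 271.] [432.  148.7] (array([ -92.9, -240.3]), np.float64(-14.1))
[420   0  25 136 677] ((530.8330078125, -277.7422180175781), (5.896860599517822, 107.61280059814453), 76.06474304199219)
[475  12  37 175 891] ((487.9498596191406, -332.3850402832031), (6.649712562561035, 149.17759704589844), 76.08695983886719)
[402 175  65  38 315] ((415.67584228515625, -280.2074890136719), (66.79918670654297, 38.412662506103516), 75.78015899658203)
(array([ 30., 180.]), np.float64(-14.1))
(array([110.6, 180.5]), np.float64(-14.1))
(array([168.8, 180.3]), np.float64(-14.1))
```

Call:
send_rows(
  motion=[
    [0.005,0.0302,0,0],
    [0.005,0.0302,0,0],
    [0.005,0.0302,0,0],
    [0.005,0.0302,0,0],
    [0.005,0.0302,0,0],
    [0.005,0.0302,0,0],
    [0,0,0,0],
    [0,0,0,0],
    [0,0,0,0],
    [0,0,0,0],
  ],
)

```text
time: 21.2
tool_pos: [448.2, -289.3, 103.8]
orientation: [0.992, -0.124, -0.0, -0.0]
force: [0.1, -0.6, -0.5]
finger_gap: 0.415
grasp_force: 30.8
```

Call:
send_rows(
  motion=[
    [0,0,0.03,0],
    [0,0,0.03,0],
    [0,0,0.02,0],
    [0,0,0.01,0],
    [0,0,0.004,0],
    [0,0,0,0],
    [0,0,0,0],
    [0,0,0,0],
  ],
)

```text
time: 22.0
tool_pos: [448.6, -290.4, 10.7]
orientation: [0.992, -0.124, 0.001, 0.0]
force: [0.2, 1.0, 0.1]
finger_gap: 0.417
grasp_force: 30.8
```

Call:
send_rows(
  motion=[
    [0,0,0.0015,0],
    [0,0,0,0],
    [0,0,0,0],
  ],
)

```text
time: 22.3
tool_pos: [448.4, -290.4, 8.8]
orientation: [0.992, -0.124, 0.0, 0.0]
force: [-0.2, 0.3, 4.5]
finger_gap: 0.414
grasp_force: 31.4
```

Call:
send_rows(
  motion=[
    [0,0,0,0],
    [0,0,0,0],
    [0,0,0,0],
    [0,0,-0.02,0],
    [0,0,-0.03,0],
    [0,0,-0.04,0],
    [0,0,-0.04,0],
    [0,0,0,0],
    [0,0,0,0],
  ],
  jaw=90,
)

```text
time: 23.2
tool_pos: [448.2, -290.2, 138.6]
orientation: [0.992, -0.124, 0.0, 0.0]
force: [-0.6, -0.2, -0.1]
finger_gap: 0.645
grasp_force: 0.0
```

```bash
python3 - <<'E'
from caps import *
o,c=caps(58)
print(proj(c,[(448.6,-290.3,50)]),to_tool(o,(626,-120)))
E
```

```text
23.2 [ 448.18898115 -290.1589518   138.58281709] 0.6453483561314741
[  226     9    63   217 12038] [257. 112.] [ 518.8 -308.7] (array([73. ,  0.5]), np.float64(-14.3))
[  0  26  21  33 252] [12. 43.] [ 623.3 -125.1] (array([ 129. , -203.2]), np.float64(-14.3))
[ 12 137  35  33 855] [ 30. 153.] [536.6 -95.5] (array([  37.6, -210.5]), np.float64(-14.3))
[  0 228   9  24 151] [  3. 240.] [461.8 -22.7] (array([ -52.8, -262.5]), np.float64(-14.3))
[[256.21921004 188.38632191]] (array([ 130.3, -208.8]), np.float64(-14.3))
```

Call:
send_rows(
  motion=[
    [0.0186,-0.0298,0,0],
    [0.0186,-0.0298,0,0],
    [0.0186,-0.0298,0,0],
    [0.0186,-0.0298,0,0],
    [0.0186,-0.0298,0,0],
    [0.0186,-0.0298,0,0],
    [0.0186,-0.0298,0,0],
    [0,0,0,0],
    [0,0,0,0],
    [0,0,0,0],
  ],
)

```text
time: 24.25
tool_pos: [624.7, -120.6, 137.1]
orientation: [0.992, -0.125, -0.001, -0.0]
force: [0.1, -0.7, -0.0]
finger_gap: 0.647
grasp_force: 0.0
```

```bash
python3 - <<'E'
from caps import *
o,c=caps(58);print(proj(c,[(626,-120,58),(626,-120,46)]))
cv2.imwrite("pics/w7.png",c["color"][100:300,150:400,::-1].repeat(3,0).repeat(3,1))
E
```

```text
24.25 [ 624.7144396  -120.55000957  137.12008943] 0.6467599978215957
[ 183    0   38   42 1246] [202.  20.] [ 774.3 -113.9] (array([143.3, -43.4]), np.float64(-14.3))
[   3   50   28  114 1610] [ 18. 109.] [750.2  63.7] (array([  76. , -209.5]), np.float64(-14.3))
[389 142  37 135 890] [404. 210.] [ 570.4 -256.3] (array([-19. , 144.9]), np.float64(-14.3))
[ 399  148   72  132 4881] [437. 200.] [ 572.5 -289.2] (array([ -8.9, 176.3]), np.float64(-14.3))
[245 179  25  24 267] [257. 190.] [ 626.1 -121.6] (array([1.6, 0.7]), np.float64(-14.3))
[209 243  28  27 578] [222. 256.] [565.5 -68.7] (array([-70.2, -35.6]), np.float64(-14.3))
[407 252  14  28 156] [414. 263.] [ 506.8 -261.9] (array([-79.3, 166.2]), np.float64(-14.3))
[ 423  268   37   51 1267] [441. 288.] [ 467.2 -288.7] (array([-111. ,  201.9]), np.float64(-14.3))
[  0 280  27  63 529] [ 14. 305.] [561.9 177.8] (array([-134.6, -273.6]), np.float64(-14.3))
[  0 295  21  73 785] [  7. 341.] [516.5 215.1] (array([-187.8, -298.5]), np.float64(-14.3))
[[255.31821348 190.3341932 ]
 [255.34873193 186.73334242]]
```

View pics/w7.png

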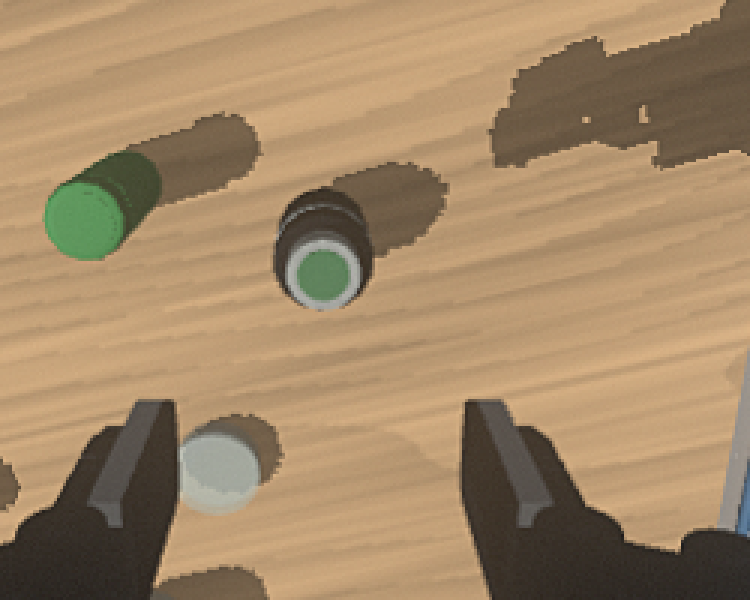

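The crop shows the eyepiece with its steel tube at (323,274), centred between the fingers. The green vial at (85,220) is clear of them.

Call:
send_rows(
  motion=[
    [0.0016,0.0007,0.02,0],
    [0,0,0.04,0],
    [0,0,0.035,0],
    [0,0,0.025,0],
    [0,0,0.0125,0],
    [0,0,0,0],
    [0,0,0,0],
    [0,0,0,0],
  ],
)

```text
time: 25.1
tool_pos: [628.0, -121.5, 7.4]
orientation: [0.992, -0.124, 0.001, 0.0]
force: [-0.7, -0.1, -0.2]
finger_gap: 0.645
grasp_force: 0.0
```

Call:
send_rows(
  motion=[
    [0,0,0,0],
    [0,0,0,0],
    [0,0,0,0],
    [0,0,0,0],
    [0,0,0,0],
    [0,0,0,0],
  ],
  jaw=190,
)

```text
time: 25.7
tool_pos: [627.7, -121.3, 7.0]
orientation: [0.992, -0.124, 0.001, 0.0]
force: [-1.8, -0.4, 6.6]
finger_gap: 0.386
grasp_force: 29.5
```

Call:
send_rows(
  motion=[
    [0,0,-0.01,0],
    [0,0,-0.03,0],
    [0,0,-0.04,0],
    [0,0,-0.02,0],
    [0.001,0.0297,0,0],
    [0.001,0.0297,0,0],
    [0.001,0.0297,0,0],
    [0.001,0.0297,0,0],
    [0.001,0.0297,0,0],
    [0.001,0.0297,0,0],
    [0.001,0.0297,0,0],
  ],
  jaw=255,
)

```text
time: 26.8
tool_pos: [582.2, -325.5, 106.6]
orientation: [0.992, -0.124, 0.0, 0.0]
force: [0.9, -0.3, -1.5]
finger_gap: 0.386
grasp_force: 30.2
```

Call:
send_rows(
  motion=[
    [0,0,0,0],
    [0,0,0,0],
    [0,0,0,0],
    [0,0,0,0],
  ],
)

```text
time: 27.2
tool_pos: [582.9, -323.3, 106.0]
orientation: [0.992, -0.124, 0.0, -0.0]
force: [0.7, -0.1, -0.6]
finger_gap: 0.384
grasp_force: 30.2
```

Final height is about 11.0, so I lower 95.

Call:
send_rows(
  motion=[
    [0,0.001,0.03,0],
    [0,0,0.03,0],
    [0,0,0.02,0],
    [0,0,0.01,0],
    [0,0,0.005,0],
    [0,0,0,0],
    [0,0,0,0],
    [0,0,0,0],
  ],
)

```text
time: 28.0
tool_pos: [582.8, -325.4, 11.5]
orientation: [0.992, -0.124, 0.001, 0.0]
force: [-0.1, -0.3, -1.2]
finger_gap: 0.381
grasp_force: 30.3
```

Call:
send_rows(
  motion=[
    [0,0,0,0],
    [0,0,0,0],
    [0,0,0,0],
    [0,0,-0.02,0],
    [0,0,-0.03,0],
    [0,0,-0.04,0],
    [0,0,-0.04,0],
    [0,0,0,0],
    [0,0,0,0],
  ],
  jaw=105,
)

```text
time: 28.9
tool_pos: [582.6, -325.5, 141.5]
orientation: [0.992, -0.124, 0.001, 0.0]
force: [-0.7, -0.4, -0.7]
finger_gap: 0.59
grasp_force: 0.0
```

```bash
python3 - <<'E'
from caps import *
o,c=caps(62);print(to_tool(o,(446,108)),proj(c,[(583.3,-324.4,62)]))
E
```

```text
28.9 [ 582.57442986 -325.47009237  141.5190477 ] 0.589832984743626
[  0  19  15  38 423] [ 6. 39.] [ 761.5 -158.1] (array([ 132.1, -206.4]), np.float64(-14.3))
[ 228  156   55  173 6767] [256. 239.] [ 533.3 -312.4] (array([-51. ,  -0.5]), np.float64(-14.3))
[ 45 249  29  26 530] [ 59. 261.] [ 559.9 -105.5] (array([ -76.2, -207.5]), np.float64(-14.3))
[  5 324  36  33 750] [ 21. 340.] [472.3  -8.9] (array([-185. , -279.6]), np.float64(-14.3))
(array([-239.3, -386.4]), np.float64(-14.3)) [[254.92782734 191.15244996]]
```

Call:
send_rows(
  motion=[
    [-0.0199,-0.0322,0,0],
    [-0.0199,-0.0322,0,0],
    [-0.0199,-0.0322,0,0],
    [-0.0199,-0.0322,0,0],
    [-0.0199,-0.0322,0,0],
    [-0.0199,-0.0322,0,0],
    [-0.0199,-0.0322,0,0],
    [-0.0199,-0.0322,0,0],
    [-0.0199,-0.0322,0,0],
    [-0.0199,-0.0322,0,0],
    [-0.0199,-0.0322,0,0],
    [-0.0199,-0.0322,0,0],
  ],
  jaw=115,
)

```text
time: 30.15
tool_pos: [444.8, 109.3, 139.6]
orientation: [0.992, -0.124, -0.001, 0.0]
force: [1.1, 0.1, 0.8]
finger_gap: 0.548
grasp_force: 0.0
```

Call:
send_rows(
  motion=[
    [0,0,0,8.5],
    [0,0,0,8.5],
    [0,0,0,8.5],
    [0,0,0,0],
    [0,0,0,0],
    [0,0,0,0],
  ],
)

```text
time: 30.75
tool_pos: [446.0, 108.0, 140.3]
orientation: [0.941, -0.339, -0.0, 0.0]
force: [0.2, -0.2, 0.0]
finger_gap: 0.549
grasp_force: 0.0
```

```bash
python3 - <<'E'
from caps import *
o,c=caps(62);print(to_tool(o,(446.5,108)),proj(c,[(446.5,108,62)]),o["joint_pos"])
E
```

```text
30.75 [446.01126448 107.95566983 140.33731668] 0.5487413792191365
[306   0  40  22 672] [325.   9.] [527.9 -30.4] (array([151.3,  54.4]), np.float64(-39.6))
[ 307   78   52   44 1514] [336.  99.] [466.3   1.5] (array([83.4, 69.1]), np.float64(-39.6))
[102 166  66 107 731] [134. 217.] [502.2 216.6] (array([ -26. , -119.5]), np.float64(-39.6))
[  37  174  121  121 6982] [ 95. 231.] [517.1 258.9] (array([ -41.5, -161.6]), np.float64(-39.6))
[243 175  26  28 570] [256. 188.] [448.6 105.8] (array([ 3.4, -0. ]), np.float64(-39.6))
[450 300  43  32 427] [469. 317.] [175.3  15.6] (array([-149.7,  243.7]), np.float64(-39.6))
(array([ 0.3, -0.3]), np.float64(-39.6)) [[255.32735315 191.53990998]] [1.35958774e-01 2.83965708e-01 1.94892722e+00 3.08481393e-05
 9.09648761e-01 2.39786448e+00]
```

Call:
send_rows(
  motion=[
    [0.003,0,0.02,0],
    [0,0,0.04,0],
    [0,0,0.04,0],
    [0,0,0.025,0],
    [0,0,0.01,0],
    [0,0,0,0],
    [0,0,0,0],
    [0,0,0,0],
  ],
)

```text
time: 31.6
tool_pos: [449.5, 106.3, 7.0]
orientation: [0.94, -0.34, 0.001, -0.001]
force: [-0.3, 1.0, 0.8]
finger_gap: 0.547
grasp_force: 0.0
```

Call:
send_rows(
  motion=[
    [0,0,0,0],
    [0,0,0,0],
    [0,0,0,0],
    [0,0,0,0],
    [0,0,0,0],
    [0,0,0,0],
  ],
  jaw=200,
)

```text
time: 32.2
tool_pos: [449.1, 106.2, 6.7]
orientation: [0.94, -0.34, 0.001, -0.0]
force: [-1.6, -0.5, 8.1]
finger_gap: 0.298
grasp_force: 29.0
```

Call:
send_rows(
  motion=[
    [0,0,-0.01,0],
    [0,0,-0.03,0],
    [0,0,-0.04,0],
    [0,0,-0.03,0],
    [0,0,0,-8.5],
    [0,0,0,-8.5],
    [0,0,0,-8.5],
    [0,0,0,0],
  ],
  jaw=255,
)

```text
time: 33.0
tool_pos: [448.6, 106.2, 116.5]
orientation: [0.992, -0.123, 0.0, -0.0]
force: [-0.1, -0.0, -0.0]
finger_gap: 0.299
grasp_force: 29.5
```

Call:
send_rows(
  motion=[
    [0.0162,0.0349,0,0],
    [0.0162,0.0349,0,0],
    [0.0162,0.0349,0,0],
    [0.0162,0.0349,0,0],
    [0.0162,0.0349,0,0],
    [0.0162,0.0349,0,0],
    [0.0162,0.0349,0,0],
    [0.0162,0.0349,0,0],
    [0.0162,0.0349,0,0],
    [0.0162,0.0349,0,0],
    [0.0162,0.0349,0,0],
  ],
)

```text
time: 34.1
tool_pos: [526.6, -311.5, 116.2]
orientation: [0.992, -0.127, 0.0, 0.0]
force: [0.0, 0.1, -0.5]
finger_gap: 0.294
grasp_force: 29.6
```

Call:
send_rows(
  motion=[
    [0,0,0,0],
    [0,0,0,0],
    [0,0,0,0],
    [0,0,0,0],
  ],
)

```text
time: 34.5
tool_pos: [526.5, -308.8, 116.0]
orientation: [0.992, -0.124, -0.0, -0.0]
force: [0.1, 0.7, 0.3]
finger_gap: 0.295
grasp_force: 29.7
```

Final height is about 10.7, so I lower 105.

Call:
send_rows(
  motion=[
    [0,0.001,0.03,0],
    [0,0,0.03,0],
    [0,0,0.025,0],
    [0,0,0.014,0],
    [0,0,0.006,0],
    [0,0,0,0],
    [0,0,0,0],
    [0,0,0,0],
  ],
)

```text
time: 35.3
tool_pos: [526.7, -311.0, 11.6]
orientation: [0.992, -0.124, 0.001, 0.0]
force: [-0.9, -0.0, 0.2]
finger_gap: 0.288
grasp_force: 30.1
```

Call:
send_rows(
  motion=[
    [0,0,0,0],
    [0,0,0,0],
    [0,0,0,0],
    [0,0,-0.02,0],
    [0,0,-0.03,0],
    [0,0,-0.04,0],
    [0,0,-0.04,0],
    [-0.03,0,-0.04,0],
    [-0.03,0,-0.03,0],
    [-0.03,0,0,0],
    [-0.03,0,0,0],
    [0,0,0,0],
  ],
  jaw=115,
)

```text
time: 36.5
tool_pos: [407.6, -280.4, 211.2]
orientation: [0.992, -0.125, -0.0, -0.0]
force: [1.2, -0.8, -0.1]
finger_gap: 0.548
grasp_force: 0.0
```

```bash
python3 - <<'E'
from caps import *
o=env.get_obs();print(o["time"],o["tool_pos"],o["finger_gap"])
w=env.capture("wrist")["color"][...,::-1];s=env.capture("scene")["color"][100:320,80:450,::-1]
cv2.imwrite("pics/f.png",np.hstack([cv2.resize(w[:300,120:400],(336,360)),cv2.resize(s,(460,274)).copy() if 0 else cv2.copyMakeBorder(cv2.resize(s,(460,274)),0,86,0,0,0)]))
E
```

```text
36.5 [ 407.62126811 -280.38667365  211.16352104] 0.5476414059559094
```

View pics/f.png

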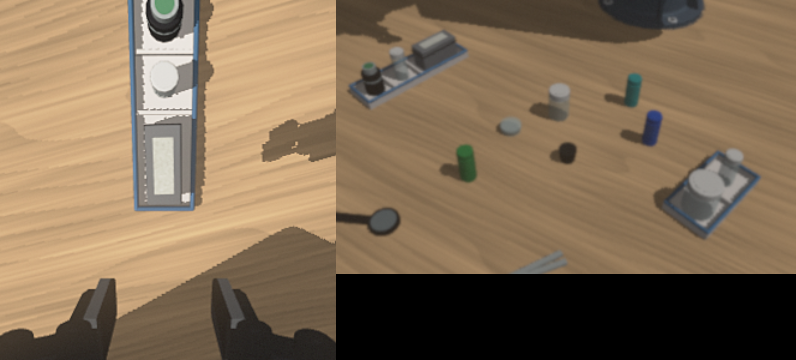

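The long tray holds the box (165,165), vial (164,77) and eyepiece (165,15), all upright. The short tray holds the wide jar and vial, at (704,190) and (733,160) in the scene crop. The narrow jar is untouched.

Call:
send_rows(
  motion=[
    [0,0,0,0],
    [0,0,0,0],
    [0,0,0,0],
    [0,0,0,0],
    [0,0,0,0],
  ],
)

```text
time: 37.1
tool_pos: [410.1, -281.2, 210.7]
orientation: [0.992, -0.124, -0.0, -0.0]
force: [0.7, 0.3, -0.7]
finger_gap: 0.554
grasp_force: 0.0
```

```bash
python3 -c "
from workcell import env
print(env.hand_in())"
```

```text
the job is handed in; nothing more can be done
None
```

Both kits are made up and handed in at 37 s, with the narrow jar left in place and everything released; the one slip was a first grasp that closed over the wide jar's cap with about 66 N at the wrist, above the 40 N limit if it counts as pressing by the gripper's body (I took it to be the fingertips).

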